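# Rap the mould on the shaker, unlatch the clamp bar and hold it up

## Task

The praline mould on the shaking table has settled and has to come off. While it is still clamped, give it a last rap: swing the black-knobbed rapping lever outwards to its stop and let go of it there, so that it flies back by its spring and knocks the table. Then pull the red latch grip sideways against its spring, lift the clamp bar off the ball stud and finish while holding the bar raised at 35 degrees or more, so that the mould can be taken out; leave the mould lying in its place and everything else on the table undisturbed.

Things in the scene. Friction and masses are not known exactly. Their poses are not given: they have to be found in the camera images.
- mould_shaker: white and aluminium shaking table for praline moulds, fixed, about 210 x 270 mm plus the lever's bracket at its -y end. Origin: centre of its underside. x points away from the robot to the clamp bar's hinge, y left along the mould, z up; turned up to 0.15 rad. Deck top 50 mm, mould top 75 mm up. 'Own frame' below means this frame, as things start
- mould: clear praline mould, 135 (x) x 275 (y) x 25 mm, lying loose on the deck between low lips, under the clamp bar; origin at the centre of its underside. Must stay there
- bar_hinge (a joint): clamp bar's hinge, rad: 0 = down on the ball stud (start), grows as the front end rises, stop at 1.15. Axis along own-frame y through (88, *, 92) mm. It has no stay: the bar (about 0.55 kg with its latch) falls shut if let go. Cannot rise while the latch is in
- bar_pivot (a point): point on the clamp bar's hinge axis, own frame (88, 0, 92) mm
- clamp_bar: steel clamp bar (the tongue) over the middle of the mould, with a 210 mm cross beam on two rubber feet and, at its front end over the ball stud, a blue coupler head 40 x 36 mm at own frame (-90, 0), from 70 to 119 mm up. Origin on the hinge axis, own frame (88, 0, 92) mm; its x axis points away from the coupler head
- latch_slide (a joint): latch in the coupler head, m: 0 = in, keeper under the ball (start); 0.012 = pulled out to its stop; clear of the ball from about 0.008. Slides along own-frame +y (left, away from the head). Spring 5 N at 0, 8.5 N at the stop; springs back if let go. It rides on the bar, so holding its grip also lifts the bar
- latch_tab: red upright finger grip of the latch, a plate 26 (x) x 12 (y) x 46 mm (z) left of the coupler head. Origin: where to pinch it across its 12 mm, own frame (-90, 55.5, 106) mm at the start; it reaches 17 mm above and 29 mm below this, with the latch plate below that. Gap to the coupler head 31 mm, room for a finger
- rap_hinge (a joint): rapping lever's hinge, rad: 0 = hammer against the deck's side (start), grows as the knob swings outwards (away from the mould, to own-frame -y), stop at 0.6. Upright axis; spring torque 0.28 N m at 0, 0.76 N m at the stop (about 2 and 6 N at the knob)
- rap_lever: steel rapping lever with a white hammer head beside the deck's right (-y) side and a black ball knob on an upright stem; origin on the upright hinge axis, 47 mm above the work table
- rap_knob (a point): centre of the black ball knob, 28 mm across, own frame (-65, -210, 100) mm at the start; 12 mm stem below it; 58 mm of free space between the knob and the mould's end
- rap_pivot (a point): point on the rapping lever's upright axis at the knob's height, own frame (55, -172, 100) mm; the knob circles it at 126 mm
- salt_tub: white open tub, 85 x 114 x 46 mm, bystander on the right
- timer: round white kitchen timer with a red knob, 59 x 59 x 40 mm, bystander on the right

How it is judged:
By the outcome, as a careful person would: the job done as asked, in the order asked, and still so for the second after the job is handed in, while the arm keeps its last pose, push and grip.
It also fails if it takes over 48 s, if anything falls off the work surface, if the arm or the gripper's body presses on something with over 40 N, if the wrist force passes 120 N, or if a joint passes its speed limit or range.

## Robot

A 6-joint arm with a two-finger parallel gripper is mounted at the origin on a cart in front of the work surface, level with it; the furniture and walls round the work are solid. World frame = base frame: x ahead of the robot, y to its left, z up, the work surface at z = 0. Lengths are in m, angles in rad, forces in N, time in s.
With the tool pointing down it reaches from about 0.3 to 0.875 m from the base axis. Payload 6.4 kg.
Tool frame: the origin (TCP) lies between the finger pads; the fingertips stand 25 mm ahead of it and the grasp point (between the pads) lies 6 mm ahead of it; z points along the fingers, y is the line along which they close (so a half turn about z gives the same grasp; the last joint's range is limited). The gripper opens to 85 mm and grips with 20 to 120 N. Pads are 22 mm wide; open, the fingers measure 114 mm over their backs; the gripper's body (76 mm by 85 mm) begins 54 mm behind the grasp point. The pads swing forward as they close: fully open they stand 13 mm farther back than shut.
Start: joints at [-1.354, 0.181, 1.607, -0, 1.354, -0.206], TCP at [0.236, -0.524, 0.256] pointing down, gripper open.
Joint ranges: [-2.99, 2.99], [-0.89, 2.07], [0.3, 2.58], [-1.14, 4.28], [0, 2.63], [-3.12, 3.12]. Speed limits (rad/s): [2.57, 2.57, 3.01, 3.14, 3.14, 3.14].

## Interface

Orientations are given as a unit quaternion [w, x, y, z].
In Python, from bench import ctrl gives the robot as it stands.
- The arm moves only by the tool servo_tool, never from a script. Its argument "series" is text: rows parted by semicolons, each of 7 numbers parted by spaces: the gripper command: -1 is fully open, 1 is shut, values between are in proportion, then the shift along the tool's x, y, z in m, then the turn, a rotation vector about the tool's x, y, z in degrees. A call has 1 to 12 rows; each row is the pose to reach, as a shift and turn from the pose commanded when the call began, along the tool's axes at that moment; what a row does not reach only later rows make up. A row lasts 1/12 s, in which the tool goes at most 41.7 mm and 7.16 degrees, less where a joint would pass 70% of its speed; a pose out of reach is approached as far as the arm can. A call with a gripper value outside its range is refused whole. The fingers move at their own pace and stop on an object; the grip force is fixed at half the most. Time passes only in rows, so rows that repeat a pose let the fingers close. It gives the time, the measured TCP pose, the force, the opening and the grip force at its end, in the units of the state.
- ctrl.get_obs(): the state, without advancing time (a new reading comes with each control period).
- ctrl.camera(name): name is "side" or "top" or "wrist"; returns a dict with "img" (384x512x3 uint8, red, green, blue), "z_map" (384x512 float32, m along the optical axis (not along the pixel's ray), 0 where there is no reading), "fovy" (degrees; the focal length in pixels is half the picture's height over the tangent of half this angle, whatever the lens; pixels are square), "cx", "cy" (the principal point, pixels), "k1" (the pictures are not rectified: a ray, as slopes to the right and down, at radius r is drawn at 1 + k1 r^2 times it, then the intrinsics apply), "extrinsics" (4x4, takes a point from camera to world coordinates); the wrist camera has in their place "T_tool_cam" (4x4, takes a point from camera to tool coordinates, whose origin is the TCP and whose axes are the flange's). Camera axes: x right, y down, z forward; pixel columns grow to the right and rows downward; lengths in m; the calibration is good to about 2 mm. A picture is of the moment at which its call begins: read the wrist's pose just before it.
- ctrl.hand_in(): hands the job in; it is judged then, once.
The state is a dict: "time_s": time; "q": joint angles; "dq": joint speeds; "joint_efforts": joint torques, N m; "eef_pos": TCP position; "eef_rot": TCP orientation; "wrist_force": force on the tool from outside, world axes, zero at the start; "torque": the same for the moment, N m; "opening": opening from 0.0 (shut) to 1.0 (fully open); "grasp_force": force on a finger pad.
Only numpy, scipy, OpenCV 4.12 (cv2) and the standard library are available. Lean on these libraries where they do the work, as an engineer would, in place of code of your own. Each camera call takes 0.05 s, during which the arm holds its last target. There are 200 camera calls.

## Working session

There is one attempt and no reset: what is moved stays moved. The work goes in short steps, Python scripts to look and compute and a tool call to move; the robot and the scene stay as the last step left them, time stands still between calls to the robot, and variables do not carry over. Pictures are saved under pics/ and viewed, at most 10 in all, crops included, and the job is handed in when it is done.

Besides the shell and the picture viewer there is one more tool, called after "Request:" as name(argument=value, ...) on one line, values as JSON. servo_tool: Moves the arm, as the interface text tells. Its arguments: {"type":"object","properties":{"series":{"type":"string"}},"required":["series"]}

```bash
mkdir -p pics; cat > h.py <<'E'
import numpy as np, cv2, pickle
from bench import ctrl
from scipy.spatial.transform import Rotation as R
def Rq(q): return R.from_quat([q[1],q[2],q[3],q[0]])
def snap(name,fn=None):
    o=ctrl.get_obs(); c=ctrl.camera(name)
    if 'extrinsics' in c: T=np.array(c['extrinsics'])
    else:
        W=np.eye(4);W[:3,:3]=Rq(o['eef_rot']).as_matrix();W[:3,3]=o['eef_pos'];T=W@np.array(c['T_tool_cam'])
    c['T']=T
    if fn: cv2.imwrite('pics/%s.png'%fn,c['img'][:,:,::-1]); pickle.dump(c,open('pics/%s.pkl'%fn,'wb'))
    return c
def rays(c,u,v):
    f=c['img'].shape[0]/2/np.tan(np.radians(c['fovy'])/2)
    d=np.stack([(np.asarray(u,float)-c['cx'])/f,(np.asarray(v,float)-c['cy'])/f],-1); s=d.copy()
    for _ in range(15): s=d/(1+c['k1']*(s**2).sum(-1,keepdims=True))
    return s
def px(c,u,v,z=None):
    s=rays(c,u,v)
    if z is None: z=c['z_map'][np.asarray(v,int),np.asarray(u,int)]
    z=np.asarray(z)[...,None]
    p=np.concatenate([s*z,np.ones_like(s[...,:1])*z],-1)
    return p@c['T'][:3,:3].T+c['T'][:3,3]
def cloud(c):
    v,u=np.mgrid[:384,:512]; P=px(c,u,v); P[c['z_map']<=0]=np.nan; return P
E
python3 - <<'E'
from h import *
o=ctrl.get_obs(); print(o)
a=snap('top','top1'); b=snap('side','side1')
for c in(a,b): print(c['fovy'],c['T'].round(3).tolist())
E
```

```text
{'time_s': 0.0, 'q': array([-1.35428617e+00,  1.81552265e-01,  1.60797820e+00, -1.78146679e-05,
        1.35380072e+00, -2.06298232e-01]), 'dq': array([-0.00090785, -0.00037195,  0.00176761,  0.00048398,  0.00133228,
       -0.00152366]), 'joint_efforts': array([-4.08945798e-04, -4.44882202e+01, -3.51331902e+01, -2.93407838e-04,
        9.07807698e-03, -2.84174450e-05]), 'eef_pos': array([ 0.23583881, -0.523864  ,  0.25539221]), 'eef_rot': array([-8.69209273e-04,  9.77736459e-01,  2.09834843e-01, -1.31350771e-05]), 'wrist_force': array([-0.14147734, -0.19494719,  0.43726721]), 'torque': array([-0.05029968, -0.0152035 , -0.01792396]), 'grasp_force': 0.0, 'opening': 0.9982184718519196}
52.70990877379526 [[-0.016, -0.997, 0.078, 0.476], [-1.0, 0.017, 0.015, -0.236], [-0.016, -0.078, -0.997, 1.147], [0.0, 0.0, 0.0, 1.0]]
47.89078145788341 [[0.935, -0.229, 0.27, 0.198], [-0.355, -0.6, 0.717, -1.153], [-0.002, -0.766, -0.643, 0.918], [0.0, 0.0, 0.0, 1.0]]
```

View pics/top1.png

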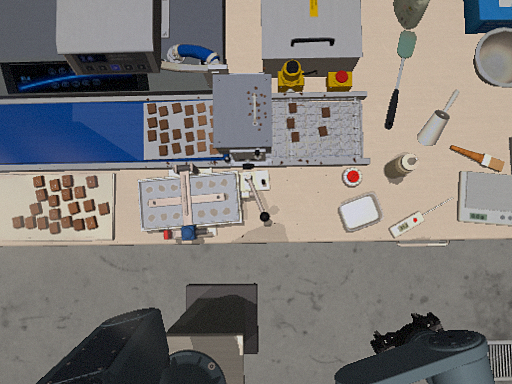

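View pics/side1.png

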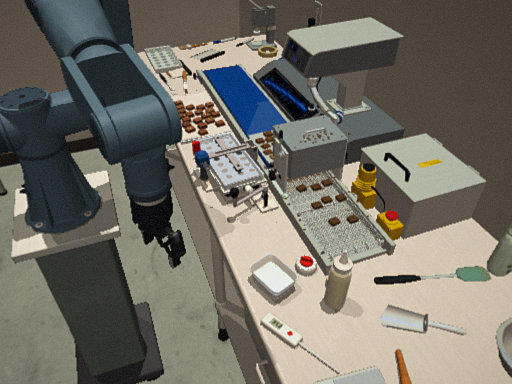

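The top view shows the knob at about (265,216), the red grip at (168,234), the blue head at (188,233) and the mould around (190,201). A conveyor housing stands behind.

```bash
python3 - <<'E'
from h import *
import pickle
for fn in('top1','side1'):
    c=pickle.load(open('pics/%s.pkl'%fn,'rb')); P=cloud(c); h=cv2.cvtColor(c['img'],cv2.COLOR_RGB2HSV).astype(int)
    near=(P[...,0]>.3)&(P[...,0]<.75)&(P[...,1]>-.35)&(P[...,1]<.25)
    H,S,V=h[...,0],h[...,1],h[...,2]
    for n,m in dict(red=((H<8)|(H>172))&(S>140)&(V>80)&(P[...,1]>-.1)&(P[...,2]>.06),blue=(H>95)&(H<125)&(S>120)&(P[...,0]<.5)&(P[...,2]>.06),black=(V<60)&(P[...,1]<-.05)&(P[...,2]>.085)&(P[...,0]<.5),).items():
        m=m&near; v,u=np.nonzero(m); q=P[m]
        if len(q): print(fn,n,len(q),'px',u.mean().round(1),v.mean().round(1),'med',np.median(q,0).round(4),'min',np.percentile(q,3,0).round(3),'max',np.percentile(q,97,0).round(3))
    if fn=='top1':
        for (u,v) in [(265,216),(264,215),(168,234),(188,232),(140,180),(141,229),(241,224),(241,173),(190,175),(210,172),(360,211),(352,176),(180,170)]: print((u,v),P[v,u].round(3))
c=pickle.load(open('pics/top1.pkl','rb'));
cv2.imwrite('pics/t2.png',cv2.resize(c['img'][150:260,120:290,::-1],None,fx=4.6,fy=4.6,interpolation=cv2.INTER_CUBIC))
E
```

```text
top1 red 37 px 165.7 234.1 med [0.4491 0.0336 0.1208] min [0.439 0.03  0.116] max [0.46  0.039 0.124]
top1 blue 213 px 176.3 252.1 med [ 0.4506 -0.0248  0.1123] min [ 0.301 -0.056  0.103] max [ 0.471 -0.007  0.715]
top1 black 489 px 134.5 353.7 med [ 0.3055 -0.0596  0.6884] min [ 0.301 -0.232  0.107] max [ 0.495 -0.05   0.73 ]
(265, 216) [ 0.493 -0.23   0.113]
(264, 215) [ 0.495 -0.227  0.116]
(168, 234) [0.449 0.029 0.117]
(188, 232) [ 0.453 -0.024  0.117]
(140, 180) [0.603 0.128 0.048]
(141, 229) [0.462 0.125 0.045]
(241, 224) [ 0.472 -0.157 -0.001]
(241, 173) [ 0.622 -0.16   0.012]
(190, 175) [ 0.615 -0.015  0.044]
(210, 172) [ 0.628 -0.068  0.007]
(360, 211) [ 0.504 -0.504  0.024]
(352, 176) [ 0.606 -0.483  0.029]
(180, 170) [0.622 0.001 0.098]
side1 red 71 px 195.8 146.2 med [0.4446 0.027  0.1059] min [0.434 0.022 0.086] max [0.457 0.035 0.12 ]
side1 blue 142 px 201.5 157.2 med [ 0.4468 -0.036   0.1037] min [ 0.431 -0.043  0.078] max [ 0.468 -0.017  0.117]
side1 black 67 px 232.3 189.3 med [ 0.4879 -0.2377  0.1049] min [ 0.477 -0.244  0.092] max [ 0.498 -0.227  0.113]
```

View pics/t2.png

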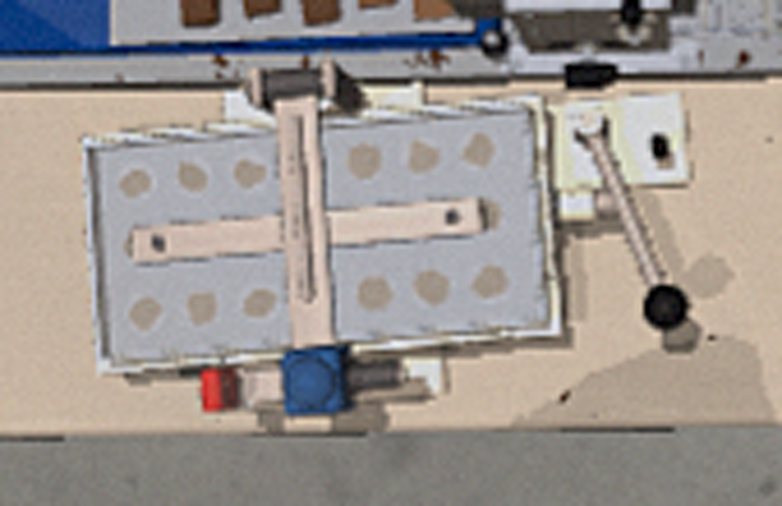

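The crop confirms the layout: knob at crop (665,305), red grip at (218,390), blue head at (315,382). Fitting the points to the given own-frame coordinates puts the origin near (0.542, -0.016) with a yaw of about 0.071.

```bash
cat >> h.py <<'E'
def go(p,psi,tilt=0,tdir=None):
    """print shift (tool axes) and turn (deg) to world TCP p, tool y at psi deg, then tilted by tilt deg about world axis tdir"""
    y=np.array([np.cos(np.radians(psi)),np.sin(np.radians(psi)),0]); z=np.array([0,0,-1.]); x=np.cross(y,z)
    M=R.from_matrix(np.stack([x,y,z],1))
    if tilt: M=R.from_rotvec(np.radians(tilt)*np.asarray(tdir))*M
    o=ctrl.get_obs(); C=Rq(o['eef_rot'])
    print('shift',C.inv().apply(np.asarray(p)-o['eef_pos']).round(4),'turn',np.degrees((C.inv()*M).as_rotvec()).round(2))
E
python3 - <<'E'
from h import *
go([.494,-.230,.25],22)
E
```

```text
shift [ 0.356  -0.1621  0.0058] turn [-6.000e-02 -8.000e-02 -8.778e+01]
```

Request:
servo_tool(series="-1 0.356 -0.162 0.006 0 0 -88;-1 0.356 -0.162 0.006 0 0 -88;-1 0.356 -0.162 0.006 0 0 -88;-1 0.356 -0.162 0.006 0 0 -88;-1 0.356 -0.162 0.006 0 0 -88;-1 0.356 -0.162 0.006 0 0 -88;-1 0.356 -0.162 0.006 0 0 -88;-1 0.356 -0.162 0.006 0 0 -88;-1 0.356 -0.162 0.006 0 0 -88;-1 0.356 -0.162 0.006 0 0 -88;-1 0.356 -0.162 0.006 0 0 -88;-1 0.356 -0.162 0.006 0 0 -88")

```text
time_s: 1.1
eef_pos: [0.4948, -0.2288, 0.2497]
eef_rot: [-0.001, 0.569, 0.823, 0.0]
wrist_force: [-0.3, -1.1, 0.3]
opening: 0.998
grasp_force: 0.0
```

Request:
servo_tool(series="-1 0 0 0 0 0 -4;-1 0 0 0 0 0 -4;-1 0 0 0 0 0 -4")

```text
time_s: 1.35
eef_pos: [0.494, -0.2304, 0.2499]
eef_rot: [-0.0, 0.544, 0.839, 0.0]
wrist_force: [-0.6, -0.1, 0.4]
opening: 0.999
grasp_force: 0.0
```

```bash
python3 - <<'E'
from h import *
o=ctrl.get_obs(); print(o['time_s'],o['eef_pos'],o['q'])
c=snap('wrist','w1'); P=cloud(c)
V=cv2.cvtColor(c['img'],cv2.COLOR_RGB2HSV)[...,2]
m=(V<60)&(abs(P[...,0]-.494)<.04)&(abs(P[...,1]+.23)<.04)&(P[...,2]>.085)
v,u=np.nonzero(m);print(len(u),u.mean(),v.mean(),np.median(P[m],0),P[m].min(0),P[m].max(0))
go([.494,-.230,.106],22)
E
```

```text
1.35 [ 0.49395646 -0.23038453  0.24988196] [-6.54255635e-01  1.20467208e-01  1.68885892e+00 -1.37169192e-05
  1.33305759e+00 -1.07379991e+00]
16322 279.8432177429237 338.69072417595885 [ 0.49629016 -0.21798436  0.30511617] [ 0.45400155 -0.259344    0.09516074] [ 0.53399867 -0.19702409  0.32036519]
shift [0.0004 0.0003 0.144 ] turn [-0.01 -0.03  2.02]
```

View pics/w1.png

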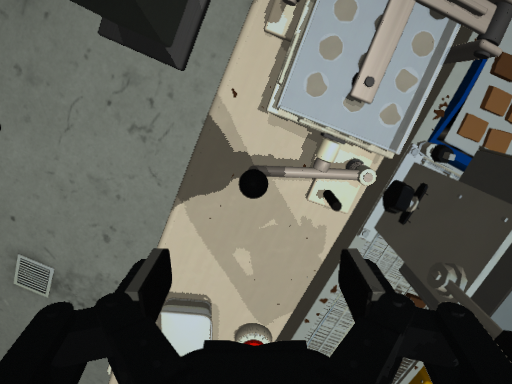

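The wrist view shows the knob at (254,184) and the lever's pivot bolt at (368,177), with the lever running almost horizontally in the picture.

```bash
python3 - <<'E'
from h import *
c=pickle.load(open('pics/w1.pkl','rb')); P=cloud(c); V=c['img'].max(2)
m=(V<60).astype(np.uint8); m[:,:225]=0;m[:,285:]=0;m[:155]=0;m[215:]=0
m=cv2.morphologyEx(m,cv2.MORPH_OPEN,np.ones((7,7)))
v,u=np.nonzero(m); cu,cv_=(u.min()+u.max())/2,(v.min()+v.max())/2; print(len(u),cu,cv_,u.ptp() if hasattr(u,'ptp') else np.ptp(u),np.ptp(v))
s=rays(c,cu,cv_); d=c['T'][:3,:3]@np.array([*s,1]); o=c['T'][:3,3]; print('centre at z=.1',o+d*(.1-o[2])/d[2],'depth top',P[int(cv_),int(cu)])
print('pivot',P[177,368],P[175:180,365:371,2].round(3))
k=o+d*(.1-o[2])/d[2]
go([k[0],k[1],.106],22)
E
```

```text
696 253.5 181.5 27 31
centre at z=.1 [ 0.48917788 -0.2279427   0.1       ] depth top [ 0.48719506 -0.2244517   0.11242953]
pivot [ 0.60689313 -0.18317536  0.05635146] [[0.057 0.058 0.057 0.058 0.058 0.058]
 [0.057 0.058 0.057 0.058 0.057 0.057]
 [0.057 0.055 0.059 0.056 0.059 0.057]
 [0.056 0.057 0.057 0.059 0.057 0.058]
 [0.057 0.057 0.057 0.057 0.058 0.058]]
shift [ 0.0042 -0.0033  0.144 ] turn [-0.01 -0.03  2.02]
```

Request:
servo_tool(series="-1 0.003 -0.003 0.035 0 0 2;-1 0.003 -0.003 0.07 0 0 2;-1 0.003 -0.003 0.105 0 0 2;-1 0.003 -0.003 0.135 0 0 2;-1 0.003 -0.003 0.144 0 0 2;-1 0.003 -0.003 0.144 0 0 2;0.4 0.003 -0.003 0.144 0 0 2;0.4 0.003 -0.003 0.144 0 0 2;0.8 0.003 -0.003 0.144 0 0 2;0.8 0.003 -0.003 0.144 0 0 2;0.8 0.003 -0.003 0.144 0 0 2;0.8 0.003 -0.003 0.144 0 0 2")

```text
time_s: 2.4
eef_pos: [0.4917, -0.2294, 0.1081]
eef_rot: [0.002, 0.558, 0.83, 0.001]
wrist_force: [0.3, 2.0, 6.6]
opening: 0.292
grasp_force: 58.5
```

Request:
servo_tool(series="0.8 0 0 0 0 0 0;0.8 0 0 0 0 0 0;0.8 0 0 0 0 0 0")

```text
time_s: 2.65
eef_pos: [0.4917, -0.2294, 0.1082]
eef_rot: [0.002, 0.558, 0.83, 0.0]
wrist_force: [2.9, 1.8, 6.2]
opening: 0.292
grasp_force: 58.5
```

```bash
python3 - <<'E'
from h import *
o=ctrl.get_obs();C=Rq(o['eef_rot']);p=o['eef_pos'];r=p-np.array([.607,-.1835,p[2]])
for t in np.linspace(.055,.605,11): print(t.round(3),C.inv().apply(R.from_rotvec([0,0,t]).apply(r)-r).round(4),-np.degrees(t).round(1))
E
```

```text
0.055 [-0.0068  0.0001  0.    ] -3.2
0.11 [-0.0136  0.0006  0.    ] -6.3
0.165 [-0.0204  0.0015  0.0001] -9.5
0.22 [-0.0271  0.0028  0.0001] -12.6
0.275 [-0.0337  0.0044  0.0001] -15.8
0.33 [-0.0403  0.0064  0.0001] -18.9
0.385 [-0.0467  0.0087  0.0001] -22.1
0.44 [-0.053   0.0114  0.0002] -25.2
0.495 [-0.0591  0.0144  0.0002] -28.4
0.55 [-0.065   0.0178  0.0002] -31.5
0.605 [-0.0708  0.0215  0.0002] -34.7
```

Request:
servo_tool(series="0.8 -0.007 0 0 0 0 -3;0.8 -0.0135 0.0005 0 0 0 -6;0.8 -0.020 0.0015 0 0 0 -9.5;0.8 -0.027 0.003 0 0 0 -12.5;0.8 -0.0335 0.0045 0 0 0 -16;0.8 -0.040 0.0065 0 0 0 -19;0.8 -0.0465 0.0085 0 0 0 -22;0.8 -0.053 0.0115 0 0 0 -25;0.8 -0.059 0.0145 0 0 0 -28.5;0.8 -0.065 0.018 0 0 0 -31.5;0.8 -0.0705 0.0215 0 0 0 -34.5;0.8 -0.0705 0.0215 0 0 0 -34.5")

```text
time_s: 3.65
eef_pos: [0.538, -0.2868, 0.1081]
eef_rot: [0.001, 0.286, 0.958, 0.0]
wrist_force: [-2.8, 3.4, 9.4]
opening: 0.294
grasp_force: 59.4
```

```bash
python3 - <<'E'
from h import *
o=ctrl.get_obs();C=Rq(o['eef_rot']);p=o['eef_pos'];r=p-np.array([.607,-.1835,p[2]])
print(p,np.degrees(np.arctan2(r[1],r[0])),np.hypot(*r[:2]),o['wrist_force'],C.inv().apply(o['wrist_force']),o['opening'],o['torque'])
snap('side','s2'); c=snap('wrist','w2')
cv2.imwrite('pics/w2c.png',c['img'][100:,:,::-1])
E
```

```text
[ 0.5379878  -0.28677168  0.10810987] -123.75317138720534 0.12420839071318215 [-2.82613677  3.36539286  9.37514644] [ 4.18978723  1.27388041 -9.38238779] 0.29398730066076284 [ 0.56515206  0.32241614 -0.27624042]
```

View pics/w2c.png

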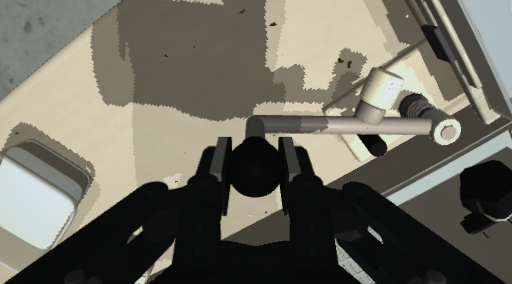

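The knob is held between the pads at about (255,165) and the lever is swung out. I'll press on to feel the stop.

Request:
servo_tool(series="0.8 -0.002 0 0 0 0 0;0.8 -0.002 0 0 0 0 0")

```text
time_s: 3.92
eef_pos: [0.5387, -0.2872, 0.1081]
eef_rot: [0.0, 0.287, 0.958, 0.0]
wrist_force: [-3.3, 4.0, 8.2]
opening: 0.292
grasp_force: 59.4
```

Request:
servo_tool(series="0.8 -0.002 0 0 0 0 0;0.8 -0.002 0 0 0 0 0")

```text
time_s: 4.08
eef_pos: [0.5389, -0.2873, 0.108]
eef_rot: [-0.002, 0.287, 0.958, 0.001]
wrist_force: [-10.2, 7.2, 15.1]
opening: 0.296
grasp_force: 59.9
```

The force jumped and the motion stalled, so the lever is at its stop. Releasing.

Request:
servo_tool(series="-1 0 0 0 0 0 0;-1 0 0 0 0 0 0;-1 0 0 0 0 0 0;-1 0 0 0 0 0 0;-1 0 0 0 0 0 0;-1 0 0 0 0 0 0;-1 0 0 0 0 0 0;-1 0 0 0 0 0 0")

```text
time_s: 4.75
eef_pos: [0.54, -0.2884, 0.1062]
eef_rot: [-0.0, 0.287, 0.958, 0.0]
wrist_force: [-0.1, -0.8, -0.1]
opening: 1.001
grasp_force: 0.0
```

```bash
python3 - <<'E'
from h import *
c=snap('side','s3'); P=cloud(c); m=(c['img'].max(2)<60)&(P[...,2]>.085)&(abs(P[...,0]-.49)<.02)&(abs(P[...,1]+.235)<.02); print(m.sum(),np.median(P[m],0))
o=ctrl.get_obs();print(o['eef_pos'],o['wrist_force'])
cv2.imwrite('pics/s3c.png',cv2.resize(c['img'][110:260,150:330,::-1],None,fx=3.5,fy=3.5))
E
```

```text
70 [ 0.48858015 -0.23762618  0.10471179]
[ 0.54002109 -0.28843877  0.10622293] [ 0.36189389 -0.03072902 -0.01902932]
```

View pics/s3c.png

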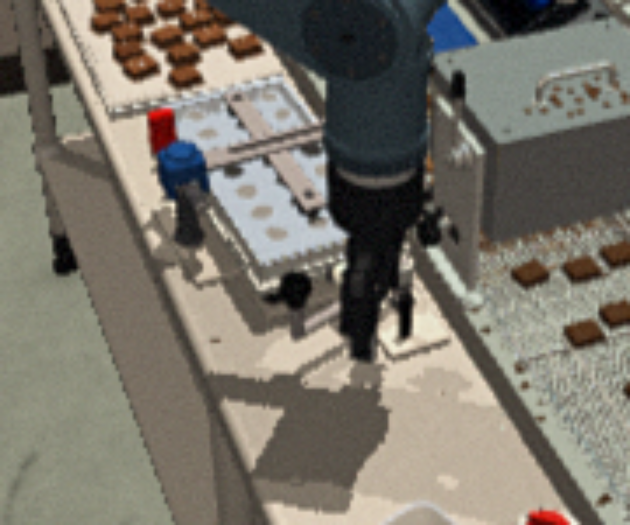

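The knob is back at its start position, crop (295,290), so the rap is done. Next I rise and go above the red grip.

```bash
python3 - <<'E'
from h import *
go([.447,.035,.25],93.9)
E
```

```text
shift [ 0.2555  0.2191 -0.1438] turn [  0.    -0.   -37.23]
```

Request:
servo_tool(series="-1 0 0 -0.04 0 0 0;-1 0 0 -0.08 0 0 0;-1 0 0 -0.12 0 0 0;-1 0 0 -0.144 0 0 0;-1 0 0 -0.144 0 0 0")

```text
time_s: 5.22
eef_pos: [0.5428, -0.2905, 0.258]
eef_rot: [0.006, 0.287, 0.958, -0.002]
wrist_force: [1.4, -0.6, 0.5]
opening: 1.0
grasp_force: 0.0
```

```bash
python3 - <<'E'
from h import *
go([.447,.035,.25],93.9)
E
```

```text
shift [0.2589 0.2194 0.0046] turn [ -0.29   0.65 -37.22]
```

Request:
servo_tool(series="0.34 0.256 0.219 0 0 0 -37;0.34 0.256 0.219 0 0 0 -37;0.34 0.256 0.219 0 0 0 -37;0.34 0.256 0.219 0 0 0 -37;0.34 0.256 0.219 0 0 0 -37;0.34 0.256 0.219 0 0 0 -37;0.34 0.256 0.219 0 0 0 -37;0.34 0.256 0.219 0 0 0 -37;0.34 0.256 0.219 0 0 0 -37;0.34 0.256 0.219 0 0 0 -37;0.34 0.256 0.219 0 0 0 -37;0.34 0.256 0.219 0 0 0 -37")

```text
time_s: 6.22
eef_pos: [0.4469, 0.0341, 0.2502]
eef_rot: [0.0, -0.031, 1.0, -0.0]
wrist_force: [0.1, -0.4, 0.6]
opening: 0.33
grasp_force: 0.0
```

```bash
python3 - <<'E'
from h import *
o=ctrl.get_obs();print(o['eef_pos'],o['opening'],o['q'].round(2))
c=snap('wrist','w4'); P=cloud(c); h=cv2.cvtColor(c['img'],cv2.COLOR_RGB2HSV).astype(int);H,S,V=h[...,0],h[...,1],h[...,2]
for n,m in dict(red=((H<8)|(H>172))&(S>140)&(V>80),blue=(H>95)&(H<125)&(S>120)).items():
    m=m&(P[...,2]>.1)&(P[...,2]<.13)&(P[...,0]<.5)&(P[...,0]>.4)&(abs(P[...,1])<.1); v,u=np.nonzero(m);q=P[m]
    print(n,len(q),u.mean(),v.mean(),np.median(q,0).round(4),np.percentile(q,3,0).round(4),np.percentile(q,97,0).round(4), cv2.minAreaRect(q[:,:2].astype(np.float32)*1000))
E
```

```text
[0.44692079 0.03413635 0.25021246] 0.3304508156470803 [-0.19 -0.11  1.92 -0.    1.33 -1.82]
red 359 254.5682451253482 191.95821727019498 [0.4442 0.033  0.1216] [0.4336 0.0272 0.1182] [0.4556 0.0386 0.1234] ((444.85687255859375, 32.58598327636719), (23.4824161529541, 12.597949981689453), 3.066610336303711)
blue 1503 195.771124417831 186.82568196939454 [ 0.4449 -0.0199  0.1106] [ 0.4303 -0.0376  0.103 ] [ 0.4657 -0.0053  0.1182] ((448.52337646484375, -22.113548278808594), (38.240577697753906, 35.15668487548828), 4.1610188484191895)
```

View pics/w4.png

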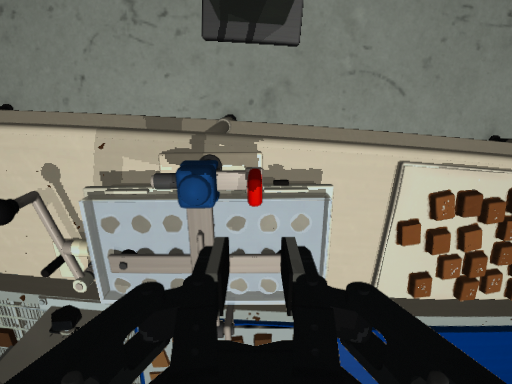

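The wrist view shows the red grip at (255,188) and the blue head at (196,185), with the fingers set to straddle the grip. The measured centre is (0.4448, 0.0327) and the yaw about 3.7°, so I descend.

Request:
servo_tool(series="0.34 0.002 -0.0015 0.03 0 0 0;0.34 0.002 -0.0015 0.06 0 0 0;0.34 0.002 -0.0015 0.085 0 0 0;0.34 0.002 -0.0015 0.105 0 0 0;0.34 0.002 -0.0015 0.12 0 0 0;0.34 0.002 -0.0015 0.13 0 0 0;0.34 0.002 -0.0015 0.138 0 0 0;0.34 0.002 -0.0015 0.138 0 0 0;0.34 0.002 -0.0015 0.138 0 0 0")

```text
time_s: 7.02
eef_pos: [0.4449, 0.0331, 0.1125]
eef_rot: [-0.0, -0.032, 1.0, -0.0]
wrist_force: [-0.5, 0.0, -0.5]
opening: 0.328
grasp_force: 0.0
```

Request:
servo_tool(series="0.95 0 0 0 0 0 0;0.95 0 0 0 0 0 0;0.95 0 0 0 0 0 0;0.95 0 0 0 0 0 0;0.95 0 0 0 0 0 0;0.95 0 0 0 0 0 0")

```text
time_s: 7.52
eef_pos: [0.4454, 0.0338, 0.1133]
eef_rot: [0.001, -0.032, 0.999, -0.0]
wrist_force: [0.2, 3.1, 6.3]
opening: 0.128
grasp_force: 59.7
```

Request:
servo_tool(series="0.95 0 0.002 0 0 0 0;0.95 0 0.004 0 0 0 0;0.95 0 0.006 0 0 0 0;0.95 0 0.008 0 0 0 0;0.95 0 0.01 0 0 0 0;0.95 0 0.012 0 0 0 0;0.95 0 0.012 0 0 0 0;0.95 0 0.012 0 0 0 0")

```text
time_s: 8.18
eef_pos: [0.4448, 0.0439, 0.1134]
eef_rot: [0.001, -0.032, 0.999, -0.002]
wrist_force: [-2.7, -7.7, 5.3]
opening: 0.136
grasp_force: 59.9
```

```bash
cat > lift.py <<'E'
from h import *
def lift(A,p0=None):
    o=ctrl.get_obs();C=Rq(o['eef_rot']);p=o['eef_pos'];h=np.array([.626,-.011,.092]);a=np.array([-.0645,.9979,0])
    r=p-h
    for t in A:
        G=R.from_rotvec(np.radians(t)*a); print(t,C.inv().apply(G.apply(r)-r).round(4),np.degrees((C.inv()*G*C).as_rotvec()).round(2))
E
python3 -c "
from lift import *
lift([2,4,6,8,10,12,14,16,18,20,22])"
```

```text
2 [-0.0009 -0.     -0.0062] [-0.    2.   -0.01]
4 [-0.0019 -0.     -0.0123] [-0.    4.   -0.02]
6 [-0.0032 -0.0001 -0.0184] [-0.    6.   -0.02]
8 [-0.0047 -0.0001 -0.0245] [-0.    8.   -0.03]
10 [-0.0065 -0.0001 -0.0305] [-0.   10.   -0.04]
12 [-0.0084 -0.0001 -0.0364] [-1.0e-02  1.2e+01 -5.0e-02]
14 [-0.0105 -0.0002 -0.0422] [-1.0e-02  1.4e+01 -5.0e-02]
16 [-0.0128 -0.0002 -0.048 ] [-1.0e-02  1.6e+01 -6.0e-02]
18 [-0.0154 -0.0002 -0.0537] [-1.0e-02  1.8e+01 -7.0e-02]
20 [-0.0181 -0.0002 -0.0593] [-1.e-02  2.e+01 -8.e-02]
22 [-0.021  -0.0003 -0.0648] [-1.0e-02  2.2e+01 -8.0e-02]
```

Request:
servo_tool(series="0.95 0 0.001 0 0 0 0;0.95 -0.0005 0.001 -0.003 0 1 0;0.95 -0.001 0.001 -0.006 0 2 0;0.95 -0.0015 0.001 -0.009 0 3 0;0.95 -0.002 0.001 -0.0125 0 4 0")

```text
time_s: 8.6
eef_pos: [0.4464, 0.0449, 0.125]
eef_rot: [-0.034, -0.032, 0.999, -0.003]
wrist_force: [1.8, -7.3, -3.1]
opening: 0.13
grasp_force: 58.6
```

```bash
python3 -c "
from lift import *
lift([3,6,9,12,15,18,21,24,27,30,33,36,38,40])"
```

```text
3 [-0.0013 -0.     -0.0093] [ 0.    3.   -0.01]
6 [-0.0031 -0.0001 -0.0184] [ 0.    6.   -0.02]
9 [-0.0054 -0.0001 -0.0275] [ 0.    9.   -0.03]
12 [-0.0082 -0.0001 -0.0364] [ 0.   12.   -0.04]
15 [-0.0114 -0.0002 -0.0452] [ 0.   15.   -0.06]
18 [-0.0151 -0.0002 -0.0538] [ 0.   18.   -0.07]
21 [-0.0193 -0.0002 -0.0622] [ 1.0e-02  2.1e+01 -8.0e-02]
24 [-0.0238 -0.0003 -0.0704] [ 1.0e-02  2.4e+01 -9.0e-02]
27 [-0.0288 -0.0003 -0.0783] [ 1.0e-02  2.7e+01 -1.0e-01]
30 [-0.0342 -0.0003 -0.0859] [ 1.0e-02  3.0e+01 -1.1e-01]
33 [-0.04   -0.0003 -0.0933] [ 1.0e-02  3.3e+01 -1.2e-01]
36 [-0.0461 -0.0004 -0.1003] [ 1.0e-02  3.6e+01 -1.3e-01]
38 [-0.0504 -0.0004 -0.1048] [ 1.0e-02  3.8e+01 -1.4e-01]
40 [-0.0549 -0.0004 -0.1092] [ 1.0e-02  4.0e+01 -1.5e-01]
```

Request:
servo_tool(series="0.95 -0.0013 0 -0.0093 0 3 0;0.95 -0.003 0 -0.0184 0 6 0;0.95 -0.0055 0 -0.0275 0 9 0;0.95 -0.008 0 -0.0365 0 12 0;0.95 -0.0115 0 -0.045 0 15 0;0.95 -0.015 0 -0.054 0 18 0;0.95 -0.0193 0 -0.062 0 21 0;0.95 -0.024 0 -0.0705 0 24 0;0.95 -0.024 0 -0.0705 0 24 0")

```text
time_s: 9.35
eef_pos: [0.4752, 0.0463, 0.1945]
eef_rot: [-0.244, -0.031, 0.969, -0.01]
wrist_force: [-5.4, -8.6, 2.1]
opening: 0.13
grasp_force: 59.2
```

```bash
python3 -c "
from lift import *
lift([3,6,9,12,14,16])
o=ctrl.get_obs();print(o['q'],o['wrist_force'],o['torque'])
c=snap('side','s5'); cv2.imwrite('pics/s5c.png',cv2.resize(c['img'][60:260,120:330,::-1],None,fx=2.8,fy=2.8))"
```

```text
3 [-0.0013 -0.     -0.0093] [ 0.01  3.   -0.01]
6 [-0.0031 -0.0001 -0.0185] [ 0.01  6.   -0.02]
9 [-0.0054 -0.0001 -0.0276] [ 0.02  9.   -0.03]
12 [-0.0082 -0.0001 -0.0365] [ 0.03 12.   -0.04]
14 [-0.0103 -0.0001 -0.0424] [ 0.03 14.   -0.05]
16 [-0.0126 -0.0001 -0.0482] [ 0.04 16.   -0.06]
[-0.10068783  0.36943699  1.57789644 -0.08208025  1.68098494 -1.72331342] [-5.41636796 -8.64855794  2.11945382] [-1.06199544  0.39016009  0.76248974]
```

View pics/s5c.png

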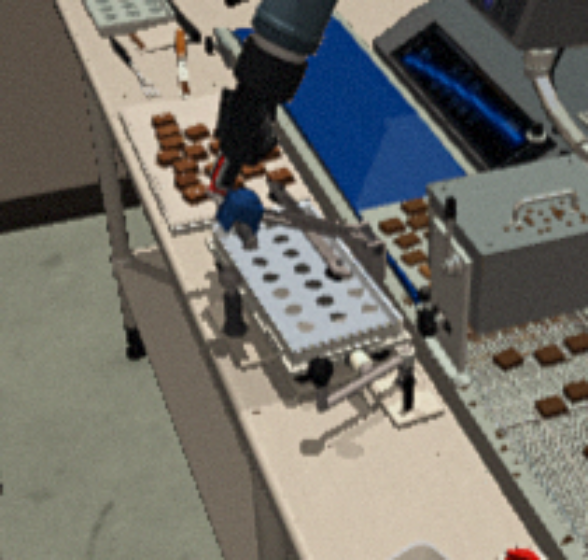

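The bar is off the stud, with the blue head raised at crop (240,215), and the mould is still lying in its place. I go on to about 43°.

Request:
servo_tool(series="0.95 -0.0013 0 -0.0093 0 3 0;0.95 -0.003 0 -0.0185 0 6 0;0.95 -0.0055 0 -0.0275 0 9 0;0.95 -0.008 0 -0.0365 0 12 0;0.95 -0.0105 0 -0.0425 0 14 0;0.95 -0.0125 0 -0.048 0 16 0;0.95 -0.0125 0 -0.048 0 16 0;0.95 -0.0125 0 -0.048 0 16 0;0.95 -0.0125 0 -0.048 0 16 0;0.95 -0.0125 0 -0.048 0 16 0")

```text
time_s: 10.23
eef_pos: [0.5077, 0.0488, 0.2306]
eef_rot: [-0.375, -0.029, 0.926, -0.014]
wrist_force: [-3.7, -7.6, 4.0]
opening: 0.131
grasp_force: 59.4
```

```bash
python3 -c "
from h import *
o=ctrl.get_obs();print(o['time_s'],o['eef_pos'],o['wrist_force'],o['dq'].round(3),o['opening'])
g=o['eef_pos']+Rq(o['eef_rot']).apply([0,0,.006]);r=g-np.array([.626,-.011,.092]);print('bar deg',np.degrees(np.arctan2(r[2],-r[0]))-np.degrees(np.arctan2(.015,.180)))
c=snap('side','s6'); cv2.imwrite('pics/s6c.png',cv2.resize(c['img'][60:260,120:330,::-1],None,fx=2.8,fy=2.8))
P=cloud(c);h=cv2.cvtColor(c['img'],cv2.COLOR_RGB2HSV).astype(int)
m=(h[...,0]>95)&(h[...,0]<125)&(h[...,1]>120)&(P[...,0]<.55)&(P[...,2]>.06)&(abs(P[...,1])<.08);print('head',np.median(P[m],0))"
```

```text
10.2333 [0.50767242 0.0488026  0.23063805] [-3.69421748 -7.56864837  3.99943572] [-0.001 -0.002  0.001  0.    -0.004 -0.001] 0.1312238519610198
bar deg 42.874972894864925
head [ 0.4938239  -0.02706489  0.22584869]
```

View pics/s6c.png

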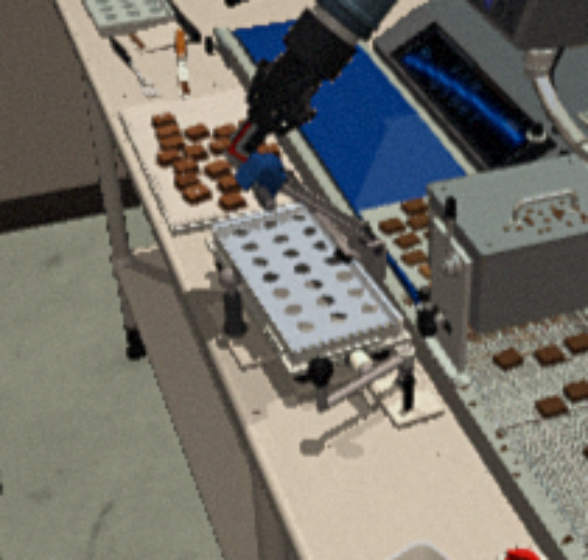

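The bar is held at about 43° (blue head at crop (262,178)), the mould is in place, the lever is home and the arm is still.

```bash
python3 -c "
from bench import ctrl
print(ctrl.hand_in())"
```

```text
the job is handed in; nothing more can be done
None
```

I rapped the lever from its stop and it sprang back home, then I pulled the latch, raised the clamp bar to about 43° and handed in with the gripper still holding it there and the mould in its place; the hand-in returned no verdict.

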